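# Roll the jar on its labelling stand until the label faces front, then set the stop

### The job

The white jar on the labelling stand has its label turned away. With a fingertip pressed lightly on the edge of its blue cap, roll the jar round until the middle of the label stands over the red index mark at the front of the stand, and let go of it; then push the orange stop along its rail until its sprung rubber plunger bears on the jar and is clearly pressed in, so that the jar stays so. Be gentle with the jar, and leave the things around the stand where they are.

Things in the scene. Friction and masses are not known exactly. Their poses are not given: they have to be found in the camera images.
- stand: Grey labelling stand, fixed. Origin: on the table, under its turntable's vertical axis; z up. Front is -x, marked by a red index bar on the front edge at y = 0. Square deck 170x170 mm, 26 mm high, with a round well for the turntable. To the right (-y) a rail, 75 mm wide, from y = -0.085 to -0.215, top 26 mm high, carries the orange stop.
- seat (a point): Centre of the aluminium turntable's seat, on its axis, 24 mm above the table (axes as the stand). The turntable turns endlessly against a friction of about 0.1 N m. It is sprung: pressed from above it starts to sink at about 3 to 6 N, then 1 mm for every 10 N, at most 9 mm; let go, it rises again.
- jar: White plastic jar, loose, on the turntable inside a low lip with 2 mm play all round; 105 mm across (too wide to grip), filled, 0.7 to 1 kg. Origin: centre of its underside; z up. The middle of its label is 136 degrees anticlockwise (from above) of its +x axis. Its blue cap turns with it. More than 13 N of finger force on jar or cap is too much.
- cap_low (a point): Point on the jar's axis 170 mm above its underside: the lowest that the flat top of the blue push-on cap (113 mm across) can be. The real top is 0 to 16 mm above this point, as the cap has been pushed on more or less: not measured, feel for it. Pressed 45 mm from the axis with 6 to 9 N a fingertip drags the jar round; below about 4 N it may slip.
- label (a point): Middle of the jar's only label (cream paper, 62 mm wide, 85 mm high, a green band along its top and a black bar down its middle), on the wall, 53 mm from the jar's axis, 55 mm above its underside. A white tick on the rim of the cap stands right above the label's middle.
- stop (a joint): Position of the orange stop on its rail, m: 0 outer end, 0.055 inner end, growing towards the jar (stand's +y). It moves against about 6 N of friction and stays where left. At value q its upright push plate is centred at x = 0, y = -0.16 + q in the stand's frame. Its rubber tip is 62 mm ahead (+y) of the plate's middle and meets the jar near q = 0.045.
- push_plate (a point): Middle of the outer (-y) face of the stop's upright orange plate, 74 mm above the table; push the stop here, towards the stand's +y. The plate is 44 mm wide (x), 12 mm thick (y) and reaches from 32 to 104 mm above the table.
- salve_jar: Bystander: low glass jar with metal lid, 87 mm across, 57 mm high, behind the rail. Origin: centre of its underside.
- weighing_bottle: Bystander: small glass weighing bottle with lid, 37 mm across, 48 mm high, behind the stand. Origin: centre of its underside.
- crucible: Bystander: white porcelain crucible, 43 mm across, 32 mm high, behind the stand. Origin: centre of its underside.
- plunger (a joint): How far the sprung plunger of the stop is pressed in, m: 0 free, at most 0.009; spring 0.8 N per mm. 3 to 5 mm is a good setting; less than 1.5 mm does not hold the jar.

How it is judged:
By the outcome, as a careful person would: the job done as asked, in the order asked, and still so for the second after the job is handed in, with the robot touching nothing.
It also fails if it takes over 67 s, if anything falls off the work surface, if the arm or the gripper's body presses on something with over 40 N, if the wrist force passes 120 N, or if a joint passes its speed limit or range.

### The arm

A 6-joint arm with a two-finger parallel gripper is mounted at the origin on a cart in front of the work surface, level with it; the furniture and walls round the work are solid. World frame = base frame: x ahead of the robot, y to its left, z up, the work surface at z = 0. Lengths are in mm, angles in rad, forces in N, time in s.
With the tool pointing down it reaches from about 275 to 1000 mm from the base axis. Payload 8.4 kg.
Tool frame: the origin (TCP) lies at the very end of the fingers, on their centre line; the grasp point (between the pads) lies 19 mm behind it; z points along the fingers, y is the line along which they close (so a half turn about z gives the same grasp; the last joint's range is limited). The gripper opens to 85 mm and grips with 20 to 120 N. Pads are 22 mm wide; open, the fingers measure 114 mm over their backs; the gripper's body (76 mm by 85 mm) begins 54 mm behind the grasp point. The pads swing forward as they close: fully open they stand 13 mm farther back than shut.
Start: joints at [-1.122, 0.353, 1.633, -0, 1.155, -0.002], TCP at [272.303, -562.565, 231.281] pointing down, gripper open.
Joint ranges: [-2.63, 2.63], [-0.92, 2.1], [0.06, 2.66], [-1.3, 4.44], [0, 2.69], [-3.02, 3.02]. Speed limits (rad/s): [2.22, 2.22, 2.79, 3.14, 3.14, 3.14].

### API

Orientations are given as [roll, pitch, yaw] about the fixed x, y, z axes, in that order (R = Rz(yaw) Ry(pitch) Rx(roll)).
In Python, from rig import sensors, grab_frame, camera_params, order gives the robot as it stands. The module is installed in compiled form; this text tells all that it offers.
- The arm moves only by the tool move_arm, never from a script. Its argument "motion" is a list of rows, each a list of 7 numbers: the turn, a rotation vector about the tool's x, y, z in normalised numbers (1 is pi rad), then the shift along the tool's x, y, z in parts of the range, where 1.0 means 80 cm, then the finger opening in m, from 0 to 0.0854. A call has 1 to 8 rows; each row is the pose to reach, as a shift and turn from the pose commanded when the call began, along the tool's axes at that moment; what a row does not reach only later rows make up. A row lasts 1/8 s, in which the tool goes at most 62.5 mm and 10.7 degrees, less where a joint would pass 70% of its speed; a pose out of reach is approached as far as the arm can. Shift and turn numbers lie between -1 and 1, and a call with a number outside is refused. A call with a gripper value outside its range is refused whole. The fingers move at their own pace and stop on an object; "grip_force" is the grip in N (left out, the last holds). Time passes only in rows, so rows that repeat a pose let the fingers close. It gives the time, the measured TCP pose, the force, the opening and the grip force at its end, in the units of the state.
- sensors.sense(): the state, without advancing time (a new reading comes with each control period).
- grab_frame(name): name is "side" or "top"; returns (picture, depth): 384x512x3 uint8, red, green, blue; 384x512 float32, mm along the optical axis (not along the pixel's ray), 0 where there is no reading.
- camera_params(name): a dict with "camera_matrix" (3x3 intrinsics, pixels), "k1" (the pictures are not rectified: a ray, as slopes to the right and down, at radius r is drawn at 1 + k1 r^2 times it, then the intrinsics apply), "world_from_camera" (4x4, takes a point from camera to world coordinates). Camera axes: x right, y down, z forward; pixel columns grow to the right and rows downward; lengths in mm; the calibration is good to about 2 mm. A picture is of the moment at which its call begins. camera_params takes no time and is no camera call.
- order.sign_off(): hands the job in; it is judged then, once.
The state is a dict: "clock": time; "qpos": joint angles; "qvel": joint speeds; "joint_efforts": joint torques, N m; "eef_pos": TCP position; "tcp_rot": TCP orientation; "contact_force": force on the tool from outside, world axes, zero at the start; "wrist_torque": the same for the moment, N m; "opening": opening from 0.0 (shut) to 1.0 (fully open); "grasp_force": force on a finger pad.
Only numpy, scipy, OpenCV 4.12 (cv2) and the standard library are available. Lean on these libraries where they do the work, as an engineer would, in place of code of your own. Each camera call takes 0.05 s, during which the arm holds its last target. There are 200 camera calls.

## Working session

There is one attempt and no reset: what is moved stays moved. The work goes in short steps, Python scripts to look and compute and a tool call to move; the robot and the scene stay as the last step left them, time stands still between calls to the robot, and variables do not carry over. Pictures are saved under pics/ and viewed, at most 10 in all, crops included, and the job is handed in when it is done.

Besides the shell and the picture viewer there is one more tool, called after "Request:" by a JSON object that holds its "name" and its "arguments". move_arm: Moves the arm, as the interface text tells. Its arguments: {"type":"object","properties":{"motion":{"type":"array","items":{"type":"array","items":{"type":"number"}}},"grip_force":{"type":"number"}},"required":["motion"]}

```bash
mkdir -p pics
cat > h.py <<'E'
import numpy as np, cv2
from rig import sensors, grab_frame, camera_params, order
def ray(n,uv):
    p=camera_params(n);K=np.array(p["camera_matrix"]);T=np.array(p["world_from_camera"])
    d=np.array([p["k1"],0,0,0.])
    s=cv2.undistortPoints(np.float64(uv).reshape(-1,1,2),K,d).reshape(-1,2)
    r=np.c_[s,np.ones(len(s))]@T[:3,:3].T
    return T[:3,3],r
def onz(n,uv,z):
    o,r=ray(n,uv);return o+r*((z-o[2])/r[:,2])[:,None]
def pts(n,dep):
    v,u=np.mgrid[:384,:512];o,r=ray(n,np.c_[u.ravel(),v.ravel()])
    return (o+r*dep.reshape(-1,1)).reshape(384,512,3)
E
python3 - <<'E'
from h import *
ims=[]
for n in("side","top"):
    i,d=grab_frame(n);np.savez(f"{n}0.npz",i=i,d=d);ims.append(i)
    cv2.imwrite(f"pics/{n}0.png",cv2.resize(i[...,::-1],(768,576)))
    print(n,{k:np.round(v,3).tolist() for k,v in camera_params(n).items()})
print(sensors.sense())
E
```

```text
side {'camera_matrix': [[490.872, 0.0, 262.258], [0.0, 490.872, 198.22], [0.0, 0.0, 1.0]], 'k1': 0.038, 'world_from_camera': [[-0.988, 0.085, -0.128, 701.417], [0.154, 0.566, -0.81, 750.399], [0.003, -0.82, -0.573, 732.332], [0.0, 0.0, 0.0, 1.0]]}
top {'camera_matrix': [[359.574, 0.0, 253.3], [0.0, 359.574, 191.086], [0.0, 0.0, 1.0]], 'k1': -0.043, 'world_from_camera': [[0.014, -0.992, 0.123, 455.306], [-0.998, -0.021, -0.059, -58.759], [0.061, -0.122, -0.991, 976.015], [0.0, 0.0, 0.0, 1.0]]}
{'clock': 0.1, 'qpos': array([-1.12237689e+00,  3.53544497e-01,  1.63404912e+00, -8.95493177e-06,
        1.15515248e+00, -2.41593219e-03]), 'qvel': array([ 0.0002403 , -0.00122573, -0.00163464, -0.00025534,  0.00127971,
        0.00219461]), 'joint_efforts': array([ 1.88717472e-04, -6.06355619e+01, -3.42820609e+01,  1.05700908e-04,
        4.01426587e-03,  1.33750632e-06]), 'eef_pos': array([ 272.13744042, -562.19487182,  230.66277152]), 'tcp_rot': array([-3.14043920e+00,  5.40164356e-06,  4.50838991e-01]), 'contact_force': array([ 0.42189231, -0.26137285, -0.5037718 ]), 'wrist_torque': array([-0.0083974 , -0.01715696, -0.10151994]), 'grasp_force': 0.0, 'opening': 0.9961563664221882}
```

View pics/side0.png

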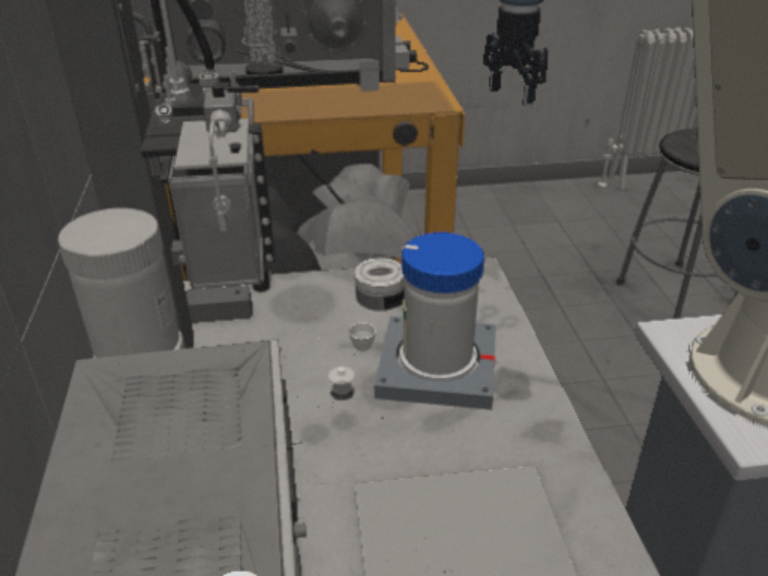

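View pics/top0.png

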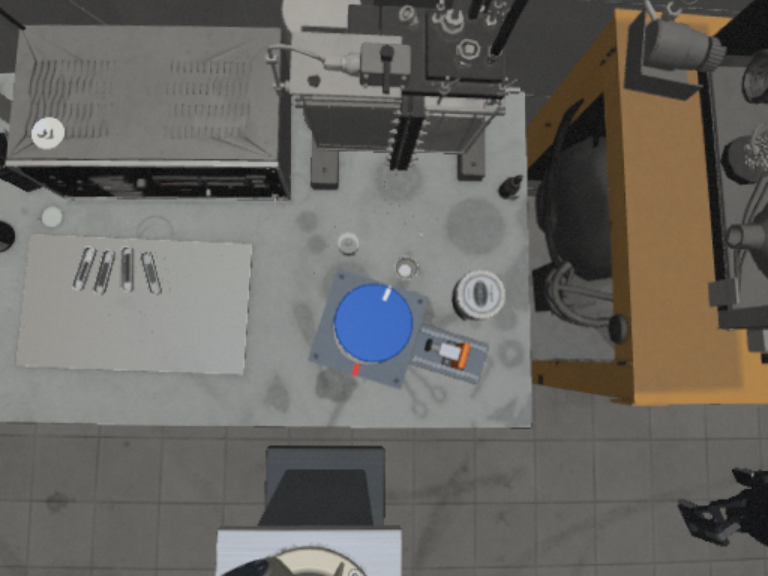

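The side view shows the blue cap at about (443,262) in the enlarged picture, with its tick at (410,246). In the top view the cap is at (373,322), its tick at (387,293), the red mark at (356,369) and the orange plate at (463,353). The label faces roughly backwards.

```bash
cat >> h.py <<'E'
def hsvm(i,lo,hi): return cv2.inRange(cv2.cvtColor(i,cv2.COLOR_RGB2HSV),lo,hi)
def blob(m):
    n,l,s,c=cv2.connectedComponentsWithStats(m);k=1+s[1:,4].argmax();return (l==k),c[k],s[k]
E
python3 - <<'E'
from h import *
z=np.load("top0.npz");i,d=z["i"],z["d"];P=pts("top",d)
cap,c,s=blob(hsvm(i,(105,120,60),(125,255,255)));print("cap px",c,s)
h=cv2.convexHull(np.argwhere(cap)[:,::-1].astype(np.int32))
hm=cv2.fillConvexPoly(np.zeros(cap.shape,np.uint8),h,1)
e=cv2.erode(hm,np.ones((9,9)))>0
ct=P[e&(d>0)];print("cap z",np.percentile(ct[:,2],[5,50,95]))
zc=np.median(ct[:,2])
(u,v),r=cv2.minEnclosingCircle(h);
el=cv2.fitEllipse(h);print("cap ell",el,onz("top",[el[0]],zc))
tick=(hm>0)&(i.min(2)>120)&~cap
b,tc,ts=blob(tick.astype(np.uint8));print("tick",tc,ts,onz("top",[tc],zc))
yx=np.argwhere(b);print(np.round(onz("top",yx[:,::-1],zc)[:,:2]).tolist())
red,rc,rs=blob((hsvm(i,(0,140,90),(5,255,255))|hsvm(i,(174,140,90),(180,255,255)))[:,:]*1)
print("red",rc,rs,onz("top",[rc],26))
org=hsvm(i,(5,140,90),(16,255,255));org[:,340:]=0;org[:,:270]=0
ob,oc,os_=blob(org);print("orange",oc,os_,onz("top",[oc],104),np.median(P[ob],0), np.percentile(P[ob][:,2],[5,50,95]))
# deck points
m=(abs(P[...,2]-26)<5)&(d>0);w=np.hypot(P[...,0]-ct[:,0].mean(),P[...,1]-ct[:,1].mean())<300
D=P[m&w];print("deck",len(D),np.median(D,0))
cc=cv2.cvtColor(i[150:300,180:360],cv2.COLOR_RGB2BGR);cv2.imwrite("pics/c1.png",cv2.resize(cc,None,fx=4,fy=4,interpolation=cv2.INTER_CUBIC))
z=np.load("side0.npz");i,d=z["i"],z["d"]
red,rc,rs=blob((hsvm(i,(0,140,90),(5,255,255))|hsvm(i,(174,140,90),(180,255,255))));print("red side",rc,rs,onz("side",[rc],26))
Q=pts("side",d);cap,c,s=blob(hsvm(i,(105,120,60),(125,255,255)));q=Q[cap&(d>0)];print("side cap z hist",np.percentile(q[:,2],[50,80,95]))
E
```

```text
cap px [248.40857143 215.16571429] [ 223  189   52   53 2100]
cap z [204.75921945 206.93026798 208.94449164]
cap ell ((248.53123474121094, 214.93470764160156), (51.76774215698242, 52.09760284423828), 143.76930236816406) [[499.1046316  -95.06963323 206.93026798]]
tick [257.34482759 195.93103448] [255 192   6   9  29] [[ 540.40742654 -113.45735151  206.93026798]]
[[549.0, -115.0], [549.0, -117.0], [547.0, -113.0], [547.0, -115.0], [547.0, -117.0], [547.0, -119.0], [545.0, -113.0], [545.0, -115.0], [545.0, -117.0], [542.0, -111.0], [542.0, -113.0], [542.0, -115.0], [543.0, -117.0], [540.0, -111.0], [540.0, -113.0], [540.0, -115.0], [540.0, -117.0], [538.0, -111.0], [538.0, -113.0], [538.0, -115.0], [536.0, -108.0], [536.0, -111.0], [536.0, -113.0], [536.0, -115.0], [534.0, -108.0], [534.0, -111.0], [534.0, -113.0], [532.0, -111.0], [532.0, -113.0]]
red [236.86956522 245.95652174] [235 243   5   7  23] [[427.80733507 -74.36775731  26.        ]]
orange [308.53012048 236.72289157] [305 229   8  17  83] [[ 454.37666941 -247.11033796  104.        ]] [ 453.75535772 -247.73591169  104.83471364] [ 93.50485196 104.83471364 107.74240024]
deck 2658 [ 468.02005143 -134.82032424   27.13775097]
red side [324.86363636 237.77272727] [320 237  10   3  22] [[427.83856462 -73.75809548  26.        ]]
side cap z hist [203.62856774 204.76825433 205.68623039]
```

View pics/c1.png

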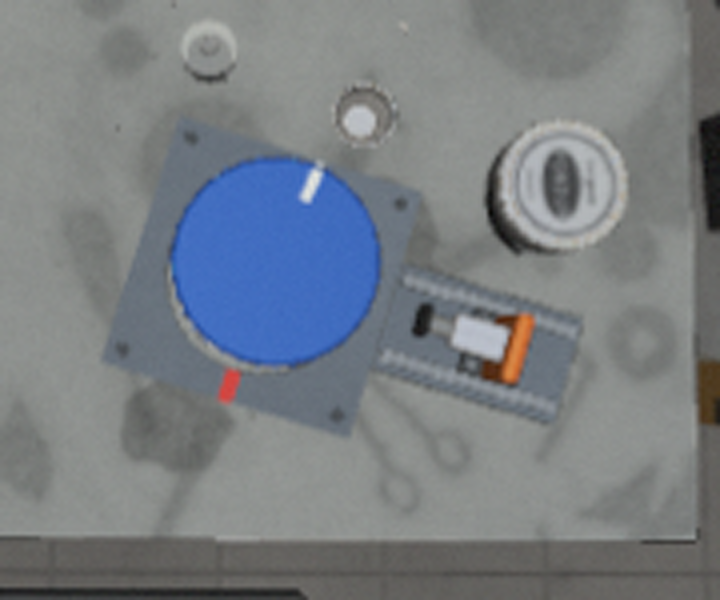

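The crop shows the deck's corners at crop pixels (182,120), (422,190), (348,436) and (104,360). The white tick is at (312,183), nearly opposite the red bar at (230,386), and the orange plate is at (516,348).

Run:
```python
from h import *
c=np.array([[182,120],[422,190],[348,436],[104,360.]]);uv=(c+.5)/4-.5+[180,150]
C=onz("top",uv,26)[:,:2];print(C)
print("centre",C.mean(0),"sides",[np.linalg.norm(C[k]-C[k-1]) for k in range(4)])
# +x dir: front->back
vx=(C[0]-C[3])+(C[1]-C[2]);vy=(C[0]-C[1])+(C[3]-C[2])
a=np.arctan2(vx[1],vx[0]);b=np.arctan2(-vy[0],vy[1]);print("yaw",np.degrees([a,b]))
ctr=C.mean(0);red=np.array([427.8,-74.1])
v=ctr-red;print("yaw red",np.degrees(np.arctan2(v[1],v[0])),np.hypot(*v))
cap=np.array([499.1,-95.07])
v=cap-red;print("yaw red/cap",np.degrees(np.arctan2(v[1],v[0])),np.hypot(*v))
# plate: rail axis
o=np.array([454.4,-247.1]);v=o-cap;print("yaw plate",np.degrees(np.arctan2(v[1],v[0]))+90,np.hypot(*v))
t=np.array([540.4,-113.5])-cap;print("tick",np.degrees(np.arctan2(t[1],t[0])),np.hypot(*t))
```

```text
[[ 602.35087187  -39.69319416]
 [ 558.75597368 -200.91451864]
 [ 395.91575934 -152.77539264]
 [ 443.06218828    7.326346  ]]
centre [500.02119829 -96.51418986] sides [np.float64(166.0834786324041), np.float64(167.01146851149107), np.float64(169.80668673019466), np.float64(166.8992285015833)]
yaw [-16.45743323 -15.76962918]
yaw red -17.241976458998046 75.61942468800427
yaw red/cap -16.38910526983711 74.31978807827699
yaw plate -16.384439232243707 158.46517251434148
tick -24.04867312284566 45.22560005129834
```

Units first: shifts go in shares of 80 cm and turns go in shares of pi rad. So 0.35 m / 0.8 = 0.4375, -0.03 m / 0.8 = -0.0375, 0.68 rad / 3.1416 = 0.2165.

Request:
{"name": "move_arm", "arguments": {"motion": [[0, 0, 0.0118, 0.0238, -0.0175, -0.0188, 0], [0, 0, 0.035, 0.0713, -0.0538, -0.0375, 0], [0, 0, 0.0637, 0.13, -0.0988, -0.0375, 0], [0, 0, 0.0955, 0.1925, -0.1463, -0.0375, 0], [0, 0, 0.1273, 0.2575, -0.195, -0.0375, 0], [0, 0, 0.1592, 0.3213, -0.2438, -0.0375, 0], [0, 0, 0.191, 0.385, -0.2925, -0.0375, 0], [0, 0, 0.2165, 0.4375, -0.3325, -0.0375, 0]], "grip_force": 40}}

```text
clock: 1.1
eef_pos: [471.9, -168.6, 261.2]
tcp_rot: [-3.142, 0.0, -0.232]
contact_force: [1.0, -0.8, -0.3]
opening: 0.002
grasp_force: 0.0
```

```bash
cat > st.py <<'E'
from h import *
C0=np.array([499.6,-95.8]);A=np.radians(-16.3);R=np.array([[np.cos(A),-np.sin(A)],[np.sin(A),np.cos(A)]])
s=sensors.sense();p=s["eef_pos"];q=R.T@(p[:2]-C0)
print("t",round(s["clock"],2),"pos",p.round(2),"rot",s["tcp_rot"].round(4),"stand xy",q.round(2),"ang",np.degrees(np.arctan2(q[1],q[0])).round(1),"r",np.hypot(*q).round(1),"F",s["contact_force"].round(2),"open",round(s["opening"],3))
E
python3 st.py
```

```text
t 1.1 pos [ 471.89 -168.62  261.21] rot [-3.1416  0.     -0.232 ] stand xy [ -6.16 -77.67] ang -94.5 r 77.9 F [ 1.02 -0.78 -0.26] open 0.002
```

Converted, 0.039 m / 0.8 = 0.0488, 0.036 m / 0.8 = 0.045, 0.054 rad / 3.1416 = 0.0172.

Request:
{"name": "move_arm", "arguments": {"motion": [[0, 0, 0.0095, 0.005, -0.02, 0.0063, 0], [0, 0, 0.0172, 0.01, -0.04, 0.0188, 0], [0, 0, 0.0172, 0.01, -0.04, 0.035, 0], [0, 0, 0.0172, 0.01, -0.04, 0.045, 0], [0, 0, 0.0172, 0.01, -0.04, 0.0488, 0], [0, 0, 0.0172, 0.01, -0.04, 0.0488, 0]]}}

```text
clock: 1.85
eef_pos: [486.3, -141.8, 222.2]
tcp_rot: [3.142, 0.0, -0.284]
contact_force: [0.7, -0.1, 0.9]
opening: -0.001
grasp_force: 0.0
```

```bash
python3 st.py
```

```text
t 1.85 pos [ 486.26 -141.84  222.17] rot [ 3.1415e+00  3.0000e-04 -2.8390e-01] stand xy [  0.12 -47.94] ang -89.9 r 47.9 F [ 0.71 -0.1   0.88] open -0.001
```

Converted, 0.011 m / 0.8 = 0.0138, -0.003 m / 0.8 = -0.0038.

Request:
{"name": "move_arm", "arguments": {"motion": [[0, 0, 0, 0, -0.0038, 0.005, 0], [0, 0, 0, 0, -0.0038, 0.01, 0], [0, 0, 0, 0, -0.0038, 0.0125, 0], [0, 0, 0, 0, -0.0038, 0.0138, 0], [0, 0, 0, 0, -0.0038, 0.0138, 0], [0, 0, 0, 0, -0.0038, 0.0138, 0]]}}

```text
clock: 2.6
eef_pos: [487.4, -138.4, 211.4]
tcp_rot: [3.142, -0.0, -0.283]
contact_force: [-0.0, -0.9, 0.3]
opening: 0.002
grasp_force: 0.0
```

Converted, 0.001 m / 0.8 = 0.0013, 0.0008 m / 0.8 = 0.001.

Request:
{"name": "move_arm", "arguments": {"motion": [[0, 0, 0, 0, 0, 0.0005, 0], [0, 0, 0, 0, 0, 0.001, 0], [0, 0, 0, 0, 0, 0.0013, 0], [0, 0, 0, 0, 0, 0.0013, 0]]}}

```text
clock: 3.1
eef_pos: [487.3, -138.4, 210.3]
tcp_rot: [-3.142, 0.0, -0.283]
contact_force: [0.0, -0.4, -0.1]
opening: 0.003
grasp_force: 0.0
```

Converted, 0.0005 m / 0.8 = 0.0006, 0.0003 m / 0.8 = 0.0004.

Request:
{"name": "move_arm", "arguments": {"motion": [[0, 0, 0, 0, 0, 0.0004, 0], [0, 0, 0, 0, 0, 0.0006, 0], [0, 0, 0, 0, 0, 0.0006, 0]]}}

```text
clock: 3.48
eef_pos: [487.3, -138.4, 209.8]
tcp_rot: [-3.142, 0.0, -0.283]
contact_force: [-0.4, 0.5, -0.4]
opening: 0.002
grasp_force: 0.0
```

Converted, 0.0006 m / 0.8 = 0.0008, 0.0003 m / 0.8 = 0.0004.

Request:
{"name": "move_arm", "arguments": {"motion": [[0, 0, 0, 0, 0, 0.0004, 0], [0, 0, 0, 0, 0, 0.0008, 0], [0, 0, 0, 0, 0, 0.0008, 0]]}}

```text
clock: 3.85
eef_pos: [487.3, -138.4, 209.2]
tcp_rot: [3.142, 0.0, -0.283]
contact_force: [-0.0, -0.2, 0.1]
opening: 0.003
grasp_force: 0.0
```

Converted, 0.0006 m / 0.8 = 0.0008, 0.0003 m / 0.8 = 0.0004.

Request:
{"name": "move_arm", "arguments": {"motion": [[0, 0, 0, 0, 0, 0.0004, 0], [0, 0, 0, 0, 0, 0.0008, 0], [0, 0, 0, 0, 0, 0.0008, 0]]}}

```text
clock: 4.22
eef_pos: [487.3, -138.4, 208.5]
tcp_rot: [-3.142, 0.0, -0.283]
contact_force: [-0.2, -0.2, -0.0]
opening: -0.001
grasp_force: 0.0
```

Converted, 0.0006 m / 0.8 = 0.0008, 0.0003 m / 0.8 = 0.0004.

Request:
{"name": "move_arm", "arguments": {"motion": [[0, 0, 0, 0, 0, 0.0004, 0], [0, 0, 0, 0, 0, 0.0008, 0], [0, 0, 0, 0, 0, 0.0008, 0]]}}

```text
clock: 4.6
eef_pos: [487.3, -138.4, 208.0]
tcp_rot: [3.142, 0.0, -0.283]
contact_force: [0.5, -0.7, 0.6]
opening: -0.001
grasp_force: 0.0
```

Converted, 0.0006 m / 0.8 = 0.0008, 0.0003 m / 0.8 = 0.0004.

Request:
{"name": "move_arm", "arguments": {"motion": [[0, 0, 0, 0, 0, 0.0004, 0], [0, 0, 0, 0, 0, 0.0008, 0], [0, 0, 0, 0, 0, 0.0008, 0]]}}

```text
clock: 4.97
eef_pos: [487.3, -138.4, 207.4]
tcp_rot: [-3.142, 0.0, -0.283]
contact_force: [0.1, -0.6, 0.5]
opening: 0.002
grasp_force: 0.0
```

Converted, 0.0006 m / 0.8 = 0.0008, 0.0003 m / 0.8 = 0.0004.

Request:
{"name": "move_arm", "arguments": {"motion": [[0, 0, 0, 0, 0, 0.0004, 0], [0, 0, 0, 0, 0, 0.0008, 0], [0, 0, 0, 0, 0, 0.0008, 0]]}}

```text
clock: 5.35
eef_pos: [487.3, -138.4, 206.7]
tcp_rot: [-3.142, 0.0, -0.283]
contact_force: [-0.2, 0.1, -0.3]
opening: -0.001
grasp_force: 0.0
```

Converted, 0.0006 m / 0.8 = 0.0008, 0.0003 m / 0.8 = 0.0004.

Request:
{"name": "move_arm", "arguments": {"motion": [[0, 0, 0, 0, 0, 0.0004, 0], [0, 0, 0, 0, 0, 0.0008, 0], [0, 0, 0, 0, 0, 0.0008, 0]]}}

```text
clock: 5.72
eef_pos: [487.3, -138.4, 206.2]
tcp_rot: [-3.142, 0.0, -0.283]
contact_force: [1.8, -0.1, -0.0]
opening: -0.001
grasp_force: 0.0
```

Converted, 0.0006 m / 0.8 = 0.0008, 0.0003 m / 0.8 = 0.0004.

Request:
{"name": "move_arm", "arguments": {"motion": [[0, 0, 0, 0, 0, 0.0004, 0], [0, 0, 0, 0, 0, 0.0008, 0], [0, 0, 0, 0, 0, 0.0008, 0]]}}

```text
clock: 6.1
eef_pos: [487.3, -138.4, 205.6]
tcp_rot: [3.142, 0.0, -0.283]
contact_force: [1.3, 0.1, 1.3]
opening: -0.004
grasp_force: 0.0
```

Converted, 0.0004 m / 0.8 = 0.0005, 0.0002 m / 0.8 = 0.0003.

Request:
{"name": "move_arm", "arguments": {"motion": [[0, 0, 0, 0, 0, 0.0003, 0], [0, 0, 0, 0, 0, 0.0005, 0], [0, 0, 0, 0, 0, 0.0005, 0]]}}

```text
clock: 6.48
eef_pos: [487.4, -138.5, 205.3]
tcp_rot: [3.142, -0.0, -0.283]
contact_force: [0.2, -1.1, 2.0]
opening: -0.001
grasp_force: 0.7
```

Request:
{"name": "move_arm", "arguments": {"motion": [[0, 0, 0, 0, 0, 0.0003, 0], [0, 0, 0, 0, 0, 0.0004, 0], [0, 0, 0, 0, 0, 0.0004, 0]]}}

```text
clock: 6.85
eef_pos: [487.6, -138.6, 205.2]
tcp_rot: [3.141, -0.001, -0.283]
contact_force: [0.1, -1.2, 4.6]
opening: -0.004
grasp_force: 2.6
```

Converted, 0.0004 m / 0.8 = 0.0005, 0.0002 m / 0.8 = 0.0003.

Request:
{"name": "move_arm", "arguments": {"motion": [[0, 0, 0, 0, 0, 0.0003, 0], [0, 0, 0, 0, 0, 0.0005, 0], [0, 0, 0, 0, 0, 0.0005, 0]]}}

```text
clock: 7.22
eef_pos: [487.8, -138.7, 205.0]
tcp_rot: [3.141, -0.001, -0.283]
contact_force: [-0.7, -1.2, 6.5]
opening: 0.0
grasp_force: 3.4
```

```bash
python3 st.py
python3 - <<'E'
import numpy as np
# arc rows clockwise from -90deg, r=45, tool x=stand x, tool y=-stand y
for d0 in (0,36,76,116,156):
  print(d0,[[round(45*(np.cos(np.radians(-90-e))-np.cos(np.radians(-90-d0))),1),round(-45*(np.sin(np.radians(-90-e))-np.sin(np.radians(-90-d0))),1)] for e in [d0+(5*k if d0 else 36*(k/8)) for k in range(1,9)]])
E
```

```text
t 7.22 pos [ 487.79 -138.71  205.05] rot [ 3.1413e+00 -1.2000e-03 -2.8320e-01] stand xy [  0.71 -44.5 ] ang -89.1 r 44.5 F [-0.66 -1.25  6.53] open 0.0
0 [[np.float64(-3.5), np.float64(-0.1)], [np.float64(-7.0), np.float64(-0.6)], [np.float64(-10.5), np.float64(-1.2)], [np.float64(-13.9), np.float64(-2.2)], [np.float64(-17.2), np.float64(-3.4)], [np.float64(-20.4), np.float64(-4.9)], [np.float64(-23.5), np.float64(-6.6)], [np.float64(-26.5), np.float64(-8.6)]]
36 [[np.float64(-3.1), np.float64(-2.4)], [np.float64(-5.9), np.float64(-5.1)], [np.float64(-8.5), np.float64(-8.1)], [np.float64(-10.9), np.float64(-11.2)], [np.float64(-12.9), np.float64(-14.6)], [np.float64(-14.7), np.float64(-18.1)], [np.float64(-16.1), np.float64(-21.8)], [np.float64(-17.2), np.float64(-25.5)]]
76 [[np.float64(-0.8), np.float64(-3.8)], [np.float64(-1.2), np.float64(-7.7)], [np.float64(-1.3), np.float64(-11.7)], [np.float64(-1.1), np.float64(-15.6)], [np.float64(-0.5), np.float64(-19.5)], [np.float64(0.4), np.float64(-23.3)], [np.float64(1.7), np.float64(-27.0)], [np.float64(3.2), np.float64(-30.6)]]
116 [[np.float64(1.9), np.float64(-3.5)], [np.float64(4.0), np.float64(-6.7)], [np.float64(6.5), np.float64(-9.8)], [np.float64(9.2), np.float64(-12.6)], [np.float64(12.1), np.float64(-15.2)], [np.float64(15.3), np.float64(-17.6)], [np.float64(18.6), np.float64(-19.6)], [np.float64(22.1), np.float64(-21.4)]]
156 [[np.float64(3.7), np.float64(-1.4)], [np.float64(7.4), np.float64(-2.6)], [np.float64(11.3), np.float64(-3.3)], [np.float64(15.2), np.float64(-3.8)], [np.float64(19.1), np.float64(-3.9)], [np.float64(23.0), np.float64(-3.6)], [np.float64(26.9), np.float64(-3.1)], [np.float64(30.7), np.float64(-2.1)]]
```

Converted, -0.0265 m / 0.8 = -0.0331, -0.0235 m / 0.8 = -0.0294.

Request:
{"name": "move_arm", "arguments": {"motion": [[0, 0, 0, -0.0044, -0.0001, 0.0001, 0], [0, 0, 0, -0.0088, -0.0008, 0.0001, 0], [0, 0, 0, -0.0131, -0.0015, 0.0001, 0], [0, 0, 0, -0.0174, -0.0028, 0.0001, 0], [0, 0, 0, -0.0215, -0.0043, 0.0001, 0], [0, 0, 0, -0.0255, -0.0061, 0.0001, 0], [0, 0, 0, -0.0294, -0.0083, 0.0001, 0], [0, 0, 0, -0.0331, -0.0108, 0.0001, 0]]}}

```text
clock: 8.22
eef_pos: [465.3, -123.4, 205.2]
tcp_rot: [3.141, -0.003, -0.283]
contact_force: [0.5, -3.1, 6.5]
opening: -0.005
grasp_force: 3.4
```

```bash
cat > tick.py <<'E'
from h import *
import sys
i,d=grab_frame("top");np.savez("top1.npz",i=i,d=d)
zc=206
o=np.array(camera_params("top")["camera_matrix"])
cap=hsvm(i,(105,120,60),(125,255,255))
C0=np.array([499.6,-95.8]);
P=onz("top",np.argwhere(np.ones((384,512)))[:,::-1],zc)[:,:2].reshape(384,512,2)
rr=np.linalg.norm(P-C0,axis=2);
t=(rr<53)&(rr>36)&(i.min(2)>120)&(i.max(2).astype(int)-i.min(2)<40)
if t.any():
    b,c,s=blob(t.astype(np.uint8)); q=onz("top",[c],zc)[0,:2]
    for ctr in (C0,np.array([499.1,-95.07])):
        v=q-ctr;print("tick px",c.round(1),"n",s[4],"stand ang",(np.degrees(np.arctan2(v[1],v[0]))+16.3).round(1),"r",np.hypot(*v).round(1))
if cap.any():
    b,c,s=blob(cap);h=cv2.convexHull(np.argwhere(b)[:,::-1].astype(np.int32));print("cap",onz("top",[cv2.fitEllipse(h)[0]],zc).round(1),s)
E
python3 st.py; python3 tick.py
```

```text
t 8.22 pos [ 465.29 -123.38  205.2 ] rot [ 3.1409e+00 -2.8000e-03 -2.8310e-01] stand xy [-25.19 -36.1 ] ang -124.9 r 44.0 F [ 0.45 -3.13  6.46] open -0.005
tick px [263.9 219.3] n 417 stand ang -89.4 r 33.8
tick px [263.9 219.3] n 417 stand ang -88.3 r 34.4
cap [[504.  -66.8 206. ]] [221 192  18  40 323]
```

Request:
{"name": "move_arm", "arguments": {"motion": [[0, 0, 0, -0.0039, -0.003, 0.0001, 0], [0, 0, 0, -0.0074, -0.0064, 0.0001, 0], [0, 0, 0, -0.0106, -0.0101, 0.0001, 0], [0, 0, 0, -0.0136, -0.014, 0.0001, 0], [0, 0, 0, -0.0161, -0.0183, 0.0001, 0], [0, 0, 0, -0.0184, -0.0226, 0.0001, 0], [0, 0, 0, -0.0201, -0.0273, 0.0001, 0], [0, 0, 0, -0.0215, -0.0319, 0.0001, 0]]}}

```text
clock: 9.28
eef_pos: [455.4, -93.9, 204.9]
tcp_rot: [3.141, -0.001, -0.283]
contact_force: [-1.0, -3.3, 6.8]
opening: -0.005
grasp_force: 3.8
```

```bash
python3 st.py
python3 - <<'E'
from h import *
a,_=grab_frame("top");b,_=grab_frame("side")
o=np.hstack([cv2.resize(a[170:270,200:300],(400,400),interpolation=2),cv2.resize(b[140:260,230:350],(400,400),interpolation=2)])
cv2.imwrite("pics/m1.png",o[...,::-1])
E
```

```text
t 9.28 pos [455.38 -93.89 204.92] rot [ 3.1409e+00 -1.5000e-03 -2.8300e-01] stand xy [-42.98 -10.58] ang -166.2 r 44.3 F [-1.05 -3.28  6.77] open -0.005
```

View pics/m1.png

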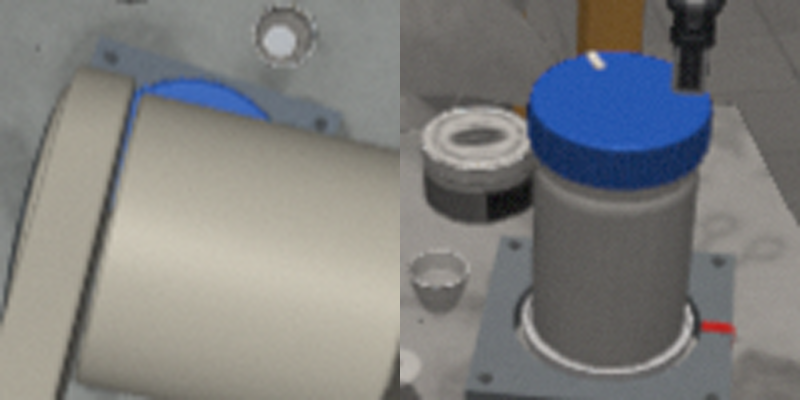

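The left half shows the arm covering the cap from above. The right half (side view) shows the tick at crop (595,60), so the jar turns with the finger. I'll track the tick in the side view.

```bash
cat > ts.py <<'E'
from h import *
i,d=grab_frame("side");zc=205.5
C0=np.array([499.6,-95.8]);P=onz("side",np.argwhere(np.ones((384,512)))[:,::-1],zc)[:,:2].reshape(384,512,2)
m=hsvm(i,(105,100,40),(125,255,255));b,c,s=blob(m)
rr=np.linalg.norm(P-C0,axis=2)
f=((rr<55)&(rr>34)&(i.min(2)>110)).astype(np.uint8);b,c,s=blob(f)
v,u=np.argwhere(b).T;w=i[v,u].astype(float).min(1)
X=P[v,u];q=(X*w[:,None]).sum(0)/w.sum()-C0
print("tick",c.round(1),"n",s[4],"ang",(np.degrees(np.arctan2(q[1],q[0]))+16.3).round(1),"r",np.hypot(*q).round(1))
E
python3 ts.py
python3 - <<'E'
import sys;sys.path.insert(0,'.')
from h import *
z=np.load("side0.npz")
exec(open("ts.py").read().replace('i,d=grab_frame("side")','i=z["i"]'))
E
```

```text
tick [287.9 157. ] n 16 ang -65.2 r 42.5
tick [273.5 164.1] n 23 ang -6.8 r 45.1
```

Request:
{"name": "move_arm", "arguments": {"motion": [[0, 0, 0, -0.001, -0.0048, 0, 0], [0, 0, 0, -0.0015, -0.0096, 0, 0], [0, 0, 0, -0.0016, -0.0146, 0, 0], [0, 0, 0, -0.0014, -0.0195, 0, 0], [0, 0, 0, -0.0006, -0.0244, 0, 0], [0, 0, 0, 0.0005, -0.0291, 0, 0], [0, 0, 0, 0.0021, -0.0338, 0, 0], [0, 0, 0, 0.004, -0.0383, 0, 0]]}}

```text
clock: 10.42
eef_pos: [466.6, -65.1, 204.7]
tcp_rot: [3.141, -0.0, -0.283]
contact_force: [-2.6, -2.1, 7.7]
opening: -0.002
grasp_force: 3.7
```

```bash
python3 st.py; python3 ts.py
```

```text
t 10.43 pos [466.58 -65.14 204.68] rot [ 3.1411e+00 -2.0000e-04 -2.8310e-01] stand xy [-40.3   20.16] ang 153.4 r 45.1 F [-2.61 -2.14  7.69] open -0.002
tick [297.8 156.8] n 15 ang -94.1 r 42.4
```

Converted, 0.0221 m / 0.8 = 0.0276, -0.0214 m / 0.8 = -0.0268.

Request:
{"name": "move_arm", "arguments": {"motion": [[0, 0, 0, 0.0024, -0.0044, 0.0001, 0], [0, 0, 0, 0.005, -0.0084, 0.0001, 0], [0, 0, 0, 0.0081, -0.0123, 0.0001, 0], [0, 0, 0, 0.0115, -0.0158, 0.0001, 0], [0, 0, 0, 0.0151, -0.019, 0.0001, 0], [0, 0, 0, 0.0191, -0.022, 0.0001, 0], [0, 0, 0, 0.0233, -0.0245, 0.0001, 0], [0, 0, 0, 0.0276, -0.0268, 0.0001, 0]]}}

```text
clock: 11.48
eef_pos: [493.6, -50.5, 204.5]
tcp_rot: [3.142, 0.0, -0.283]
contact_force: [-3.0, 0.7, 9.0]
opening: -0.0
grasp_force: 4.0
```

```bash
python3 st.py; python3 ts.py;  python3 - <<'E'
import numpy as np
f=lambda e:45*np.array([np.cos(np.radians(-90-e)),-np.sin(np.radians(-90-e))])
for d0 in (156,196):print(d0,[(f(d0+5*k)-f(d0)).round(1).tolist() for k in range(1,9)])
E
```

```text
t 11.47 pos [493.59 -50.53 204.54] rot [ 3.1416e+00  5.0000e-04 -2.8320e-01] stand xy [-18.47  41.77] ang 113.9 r 45.7 F [-2.98  0.72  8.95] open -0.0
156 [[3.7, -1.4], [7.4, -2.6], [11.3, -3.3], [15.2, -3.8], [19.1, -3.9], [23.0, -3.6], [26.9, -3.1], [30.7, -2.1]]
196 [[3.7, 1.2], [7.3, 2.8], [10.8, 4.7], [14.0, 6.9], [17.1, 9.3], [20.0, 12.0], [22.6, 14.9], [24.9, 18.1]]Traceback (most recent call last):
  File "ts.py", line 6, in <module>
    f=((rr<55)&(rr>34)&(i.min(2)>110)).astype(np.uint8);b,c,s=blob(f)
                                                              ~~~~^^^
  File "h.py", line 16, in blob
    n,l,s,c=cv2.connectedComponentsWithStats(m);k=1+s[1:,4].argmax();return (l==k),c[k],s[k]
                                                    ~~~~~~~~~~~~~~^^
ValueError: attempt to get argmax of an empty sequence
```

Request:
{"name": "move_arm", "arguments": {"motion": [[0, 0, 0, 0.0046, -0.0018, 0, 0], [0, 0, 0, 0.0093, -0.0033, 0, 0], [0, 0, 0, 0.0141, -0.0041, -0.0001, 0], [0, 0, 0, 0.019, -0.0048, -0.0001, 0], [0, 0, 0, 0.0239, -0.0049, -0.0001, 0], [0, 0, 0, 0.0288, -0.0045, -0.0001, 0], [0, 0, 0, 0.0336, -0.0039, -0.0001, 0], [0, 0, 0, 0.0384, -0.0026, -0.0001, 0]]}}

```text
clock: 12.52
eef_pos: [523.9, -56.7, 204.8]
tcp_rot: [-3.141, 0.0, -0.283]
contact_force: [-2.5, 2.1, 8.8]
opening: 0.0
grasp_force: 4.1
```

```bash
python3 st.py; python3 ts.py; python3 tick.py
```

```text
t 12.53 pos [523.92 -56.73 204.76] rot [-3.1407e+00  2.0000e-04 -2.8340e-01] stand xy [12.38 44.33] ang 74.4 r 46.0 F [-2.55  2.1   8.81] open 0.0
tick [313.7 163.9] n 19 ang -155.4 r 41.5
tick px [246.7 197.3] n 320 stand ang 24.2 r 37.8
tick px [246.7 197.3] n 320 stand ang 23.0 r 38.2
cap [[474.4 -88.6 206. ]] [224 216  38  24 644]
```

Converted, 0.019 m / 0.8 = 0.0238, 0.0171 m / 0.8 = 0.0214.

Request:
{"name": "move_arm", "arguments": {"motion": [[0, 0, 0, 0.0046, 0.0015, 0, 0], [0, 0, 0, 0.0091, 0.0035, 0, 0], [0, 0, 0, 0.0135, 0.0059, 0, 0], [0, 0, 0, 0.0175, 0.0086, 0, 0], [0, 0, 0, 0.0214, 0.0116, 0, 0], [0, 0, 0, 0.0238, 0.0138, 0, 0], [0, 0, 0, 0.0238, 0.0138, 0, 0]]}}

```text
clock: 13.5
eef_pos: [539.6, -72.6, 204.9]
tcp_rot: [-3.14, -0.001, -0.284]
contact_force: [-0.3, 3.9, 8.5]
opening: -0.001
grasp_force: 3.8
```

```bash
python3 st.py; python3 ts.py
```

```text
t 13.5 pos [539.59 -72.59 204.92] rot [-3.1403e+00 -9.0000e-04 -2.8360e-01] stand xy [31.87 33.51] ang 46.4 r 46.2 F [-0.33  3.86  8.49] open -0.001
tick [315.7 168.9] n 20 ang 177.7 r 42.5
```

Converted, 0.18 m / 0.8 = 0.225, 0.125 m / 0.8 = 0.1563.

Request:
{"name": "move_arm", "arguments": {"motion": [[0, 0, 0, 0, 0, -0.0008, 0], [0, 0, 0, 0, 0, -0.0025, 0], [0, 0, 0, 0, 0, -0.0125, 0], [0, 0, 0, 0, 0, -0.0375, 0], [0, 0, 0, 0, 0.025, -0.0625, 0], [0, 0, 0, -0.0125, 0.0875, -0.0688, 0], [0, 0, 0, -0.025, 0.1563, -0.0688, 0], [0, 0, 0, -0.0375, 0.225, -0.0688, 0]]}}

```text
clock: 14.55
eef_pos: [459.1, -238.8, 259.8]
tcp_rot: [3.141, -0.001, -0.283]
contact_force: [-0.3, -0.2, -0.2]
opening: 0.002
grasp_force: 0.0
```

Converted, 0.055 m / 0.8 = 0.0688, 0.048 m / 0.8 = 0.06.

Request:
{"name": "move_arm", "arguments": {"motion": [[0, 0, 0, 0, 0.0375, 0, 0], [0, 0, 0, 0, 0.06, 0, 0], [0, 0, 0, 0, 0.0688, 0, 0], [0, 0, 0, 0, 0.0688, 0, 0]]}}

```text
clock: 15.05
eef_pos: [444.7, -289.9, 259.2]
tcp_rot: [-3.141, 0.0, -0.283]
contact_force: [0.1, 1.1, 0.3]
opening: 0.002
grasp_force: 0.0
```

```bash
python3 st.py; python3 ts.py; python3 tick.py
python3 - <<'E'
from h import *
a=np.load("top1.npz")["i"];b,_=grab_frame("side")
o=np.hstack([cv2.resize(a[170:270,200:300],(400,400),interpolation=2),cv2.resize(b[140:260,230:350],(400,400),interpolation=2)])
cv2.imwrite("pics/m2.png",o[...,::-1])
E
```

```text
t 15.05 pos [ 444.72 -289.93  259.22] rot [-3.1412e+00  2.0000e-04 -2.8310e-01] stand xy [   1.81 -201.72] ang -89.5 r 201.7 F [0.14 1.14 0.28] open 0.002
tick [317.  169.9] n 23 ang 173.5 r 45.7
tick px [241.  234.2] n 21 stand ang 175.2 r 44.8
tick px [241.  234.2] n 21 stand ang 175.9 r 44.0
cap [[499.6 -95.7 206. ]] [ 223  189   52   52 2100]
```

View pics/m2.png

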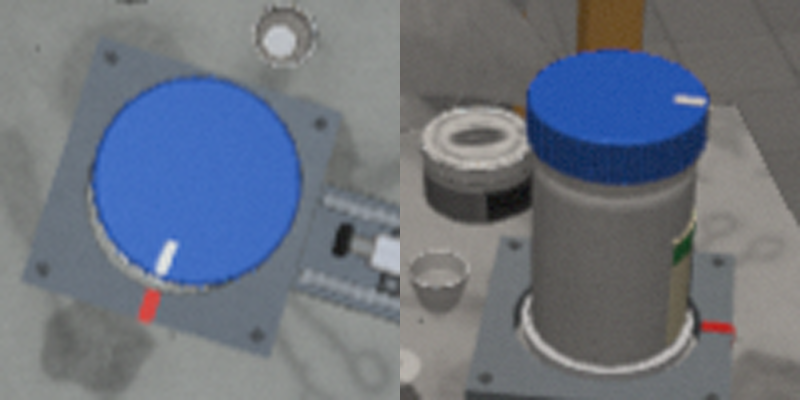

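The top view shows the tick at crop (166,258), a little past the red bar at (150,307), so the jar has overshot by about 5°. The side view shows the label's edge. I'll turn it back a little, pressing at the right side so the tick stays visible.

Converted, -0.157 m / 0.8 = -0.1963, -0.004 m / 0.8 = -0.005.

Request:
{"name": "move_arm", "arguments": {"motion": [[0, 0, 0, -0.0013, -0.0375, 0, 0], [0, 0, 0, -0.0025, -0.0938, 0, 0], [0, 0, 0, -0.005, -0.15, 0, 0], [0, 0, 0, -0.005, -0.1875, 0.0063, 0], [0, 0, 0, -0.005, -0.1963, 0.0313, 0], [0, 0, 0, -0.005, -0.1963, 0.0525, 0], [0, 0, 0, -0.005, -0.1963, 0.0625, 0], [0, 0, 0, -0.005, -0.1963, 0.065, 0]]}}

```text
clock: 16.2
eef_pos: [484.2, -138.7, 206.8]
tcp_rot: [3.142, 0.001, -0.284]
contact_force: [-0.2, 0.1, -0.5]
opening: -0.001
grasp_force: 0.0
```

Request:
{"name": "move_arm", "arguments": {"motion": [[0, 0, 0, 0, 0, 0, 0], [0, 0, 0, 0, 0, 0, 0]]}}

```text
clock: 16.45
eef_pos: [484.8, -138.8, 207.8]
tcp_rot: [-3.142, -0.001, -0.284]
contact_force: [-0.5, -0.6, -0.8]
opening: -0.002
grasp_force: 0.0
```

```bash
python3 st.py; python3 ts.py
```

```text
t 16.45 pos [ 484.81 -138.8   207.78] rot [-3.1416e+00 -9.0000e-04 -2.8380e-01] stand xy [ -2.13 -45.43] ang -92.7 r 45.5 F [-0.49 -0.56 -0.79] open -0.002
tick [316.4 169.6] n 24 ang 174.4 r 44.5
```

Converted, 0.0014 m / 0.8 = 0.0018, 0.001 m / 0.8 = 0.0013.

Request:
{"name": "move_arm", "arguments": {"motion": [[0, 0, 0, 0, 0, 0.0006, 0], [0, 0, 0, 0, 0, 0.0013, 0], [0, 0, 0, 0, 0, 0.0018, 0], [0, 0, 0, 0, 0, 0.0018, 0]]}}

```text
clock: 17.0
eef_pos: [484.5, -138.4, 205.8]
tcp_rot: [3.142, 0.0, -0.283]
contact_force: [-0.4, -0.7, -0.1]
opening: -0.003
grasp_force: 0.0
```

Converted, 0.0005 m / 0.8 = 0.0006, 0.0003 m / 0.8 = 0.0004.

Request:
{"name": "move_arm", "arguments": {"motion": [[0, 0, 0, 0, 0, 0.0004, 0], [0, 0, 0, 0, 0, 0.0006, 0], [0, 0, 0, 0, 0, 0.0006, 0]]}}

```text
clock: 17.38
eef_pos: [484.5, -138.4, 205.4]
tcp_rot: [3.142, 0.0, -0.283]
contact_force: [0.0, -1.0, 0.3]
opening: -0.001
grasp_force: 0.0
```

Converted, 0.0006 m / 0.8 = 0.0008, 0.0003 m / 0.8 = 0.0004.

Request:
{"name": "move_arm", "arguments": {"motion": [[0, 0, 0, 0, 0, 0.0004, 0], [0, 0, 0, 0, 0, 0.0008, 0], [0, 0, 0, 0, 0, 0.0008, 0]]}}

```text
clock: 17.75
eef_pos: [484.8, -138.7, 205.2]
tcp_rot: [3.141, -0.001, -0.283]
contact_force: [-0.8, -0.5, 6.2]
opening: -0.002
grasp_force: 2.6
```

Now press slightly more and drag +x by about 4 mm.

Converted, 0.004 m / 0.8 = 0.005, 0.001 m / 0.8 = 0.0013.

Request:
{"name": "move_arm", "arguments": {"motion": [[0, 0, 0, 0, 0, 0.0001, 0], [0, 0, 0, 0.0013, 0, 0.0003, 0], [0, 0, 0, 0.0031, 0, 0.0003, 0], [0, 0, 0, 0.005, 0, 0.0003, 0], [0, 0, 0, 0.005, 0, 0.0003, 0]]}}

```text
clock: 18.38
eef_pos: [488.3, -139.7, 205.0]
tcp_rot: [3.141, 0.0, -0.283]
contact_force: [-2.0, -0.8, 7.3]
opening: -0.0
grasp_force: 3.7
```

```bash
python3 st.py; python3 ts.py; python3 ts.py
```

```text
t 18.38 pos [ 488.32 -139.73  205.01] rot [ 3.1412e+00  1.0000e-04 -2.8310e-01] stand xy [  1.51 -45.33] ang -88.1 r 45.4 F [-2.04 -0.75  7.29] open -0.0
tick [315.  169.2] n 22 ang 175.6 r 41.5
tick [315.  169.1] n 23 ang 175.8 r 41.7
```

Converted, 0.1 m / 0.8 = 0.125, -0.05 m / 0.8 = -0.0625.

Request:
{"name": "move_arm", "arguments": {"motion": [[0, 0, 0, 0.0013, 0, 0, 0], [0, 0, 0, 0.0028, 0, 0, 0], [0, 0, 0, 0.0028, 0, 0, 0], [0, 0, 0, 0.0028, 0, -0.0008, 0], [0, 0, 0, 0.0028, 0, -0.0038, 0], [0, 0, 0, 0.0028, 0.0125, -0.0313, 0], [0, 0, 0, 0.0028, 0.0625, -0.0563, 0], [0, 0, 0, 0.0028, 0.125, -0.0625, 0]]}}

```text
clock: 19.48
eef_pos: [463.2, -236.9, 256.0]
tcp_rot: [3.141, -0.002, -0.281]
contact_force: [1.3, -0.5, 0.0]
opening: 0.0
grasp_force: 0.0
```

Converted, 0.057 m / 0.8 = 0.0713, -0.002 m / 0.8 = -0.0025.

Request:
{"name": "move_arm", "arguments": {"motion": [[0, 0, 0, 0, 0.0375, 0, 0], [0, 0, 0, -0.0025, 0.0625, 0, 0], [0, 0, 0, -0.0038, 0.0713, 0, 0], [0, 0, 0, -0.0038, 0.0713, 0, 0]]}}

```text
clock: 19.98
eef_pos: [443.7, -289.9, 254.4]
tcp_rot: [-3.141, 0.0, -0.284]
contact_force: [0.3, 1.2, -0.5]
opening: 0.003
grasp_force: 0.0
```

```bash
cat > fin.py <<'E'
from h import *
zc=205.5;A=[]
for k in range(4):
    i,d=grab_frame("top")
    cap,c,s=blob(hsvm(i,(105,120,60),(125,255,255)))
    h=cv2.convexHull(np.argwhere(cap)[:,::-1].astype(np.int32));el=cv2.fitEllipse(h)
    hm=cv2.fillConvexPoly(np.zeros(cap.shape,np.uint8),h,1)
    ce=onz("top",[el[0]],zc)[0,:2]
    P=onz("top",np.argwhere(np.ones((384,512)))[:,::-1],zc)[:,:2].reshape(384,512,2)
    rr=np.linalg.norm(P-ce,axis=2);box=(rr<54)&(rr>25)
    w=np.where(box&(cv2.dilate((i.min(2)>110).astype(np.uint8)*box.astype(np.uint8),np.ones((3,3)))>0),np.clip(i[...,0].astype(float)-60,0,None),0)
    q=(P*w[...,None]).sum((0,1))/w.sum()
    v=q-ce;A.append((np.degrees(np.arctan2(v[1],v[0])))%360)
    rm=hsvm(i,(0,140,80),(6,255,255))|hsvm(i,(172,140,80),(180,255,255));b,rc,rs=blob(rm)
print("cap",ce.round(1),"tick",q.round(1),"world ang",np.round(A,1),"-> need 163.7; red",onz("top",[rc],26)[0,:2].round(1))
E
python3 st.py; python3 fin.py; python3 ts.py
```

```text
t 19.98 pos [ 443.66 -289.91  254.42] rot [-3.1412e+00  3.0000e-04 -2.8380e-01] stand xy [   0.79 -202.01] ang -89.8 r 202.0 F [ 0.29  1.17 -0.47] open 0.003
cap [499.7 -95.4] tick [458.3 -81. ] world ang [160.7 161.  160.8 160.9] -> need 163.7; red [427.8 -74.4]
tick [316.6 169.2] n 23 ang 176.4 r 44.9
```

Converted, -0.157 m / 0.8 = -0.1963, -0.15 m / 0.8 = -0.1875.

Request:
{"name": "move_arm", "arguments": {"motion": [[0, 0, 0, -0.0013, -0.0375, 0, 0], [0, 0, 0, -0.0025, -0.0938, 0, 0], [0, 0, 0, -0.005, -0.15, 0, 0], [0, 0, 0, -0.005, -0.1875, 0.0063, 0], [0, 0, 0, -0.005, -0.1963, 0.0313, 0], [0, 0, 0, -0.005, -0.1963, 0.05, 0], [0, 0, 0, -0.005, -0.1963, 0.0575, 0], [0, 0, 0, -0.005, -0.1963, 0.0588, 0]]}}

```text
clock: 21.22
eef_pos: [483.6, -138.6, 207.4]
tcp_rot: [3.142, 0.001, -0.284]
contact_force: [0.3, -0.7, 0.8]
opening: 0.002
grasp_force: 0.0
```

Converted, 0.001 m / 0.8 = 0.0013, 0.0006 m / 0.8 = 0.0008.

Request:
{"name": "move_arm", "arguments": {"motion": [[0, 0, 0, 0, 0, 0, 0], [0, 0, 0, 0, 0, 0, 0], [0, 0, 0, 0, 0, 0.0008, 0], [0, 0, 0, 0, 0, 0.0013, 0], [0, 0, 0, 0, 0, 0.0013, 0], [0, 0, 0, 0, 0, 0.0013, 0]]}}

```text
clock: 21.98
eef_pos: [483.8, -138.2, 206.6]
tcp_rot: [3.142, -0.0, -0.283]
contact_force: [0.1, 0.2, 0.1]
opening: -0.003
grasp_force: 0.0
```

Converted, 0.0012 m / 0.8 = 0.0015, 0.001 m / 0.8 = 0.0013.

Request:
{"name": "move_arm", "arguments": {"motion": [[0, 0, 0, 0, 0, 0.0006, 0], [0, 0, 0, 0, 0, 0.0013, 0], [0, 0, 0, 0, 0, 0.0015, 0], [0, 0, 0, 0, 0, 0.0015, 0]]}}

```text
clock: 22.48
eef_pos: [483.8, -138.2, 205.4]
tcp_rot: [-3.142, 0.0, -0.283]
contact_force: [-0.2, 0.1, 0.3]
opening: 0.001
grasp_force: 0.0
```

Converted, 0.0004 m / 0.8 = 0.0005, 0.0003 m / 0.8 = 0.0004.

Request:
{"name": "move_arm", "arguments": {"motion": [[0, 0, 0, 0, 0, 0.0004, 0], [0, 0, 0, 0, 0, 0.0005, 0], [0, 0, 0, 0, 0, 0.0005, 0]]}}

```text
clock: 22.85
eef_pos: [483.9, -138.3, 205.2]
tcp_rot: [3.142, -0.001, -0.283]
contact_force: [-0.4, -0.3, 4.4]
opening: -0.005
grasp_force: 2.0
```

Converted, 0.007 m / 0.8 = 0.0088, 0.006 m / 0.8 = 0.0075.

Request:
{"name": "move_arm", "arguments": {"motion": [[0, 0, 0, 0, 0, 0.0003, 0], [0, 0, 0, 0, 0, 0.0005, 0], [0, 0, 0, 0.0019, 0, 0.0005, 0], [0, 0, 0, 0.0038, 0, 0.0005, 0], [0, 0, 0, 0.0056, 0, 0.0005, 0], [0, 0, 0, 0.0075, 0, 0.0005, 0], [0, 0, 0, 0.0088, 0, 0.0005, 0], [0, 0, 0, 0.0088, 0, 0.0005, 0]]}}

```text
clock: 23.85
eef_pos: [490.3, -140.4, 205.0]
tcp_rot: [3.141, 0.0, -0.283]
contact_force: [-2.2, -0.5, 7.9]
opening: -0.002
grasp_force: 3.9
```

Converted, 0.157 m / 0.8 = 0.1963, 0.14 m / 0.8 = 0.175.

Request:
{"name": "move_arm", "arguments": {"motion": [[0, 0, 0, 0, 0, -0.0008, 0], [0, 0, 0, 0, 0, -0.0038, 0], [0, 0, 0, 0, 0.0125, -0.0313, 0], [0, 0, 0, -0.0013, 0.0625, -0.0563, 0], [0, 0, 0, -0.0038, 0.125, -0.0625, 0], [0, 0, 0, -0.005, 0.175, -0.0625, 0], [0, 0, 0, -0.005, 0.1963, -0.0625, 0], [0, 0, 0, -0.005, 0.1963, -0.0625, 0]]}}

```text
clock: 24.85
eef_pos: [442.6, -290.1, 254.3]
tcp_rot: [-3.141, 0.0, -0.285]
contact_force: [-0.4, 0.4, -0.4]
opening: 0.001
grasp_force: 0.0
```

```bash
python3 st.py; python3 fin.py; python3 ts.py
```

```text
t 24.85 pos [ 442.57 -290.06  254.27] rot [-3.1411e+00  5.0000e-04 -2.8490e-01] stand xy [  -0.22 -202.46] ang -90.1 r 202.5 F [-0.38  0.35 -0.42] open 0.001
cap [499.7 -95.4] tick [457.7 -83.2] world ang [163.8 164.  163.7 163.7] -> need 163.7; red [427.6 -74.5]
tick [317.4 168.8] n 23 ang 178.8 r 46.1
```

The label is now within about a degree of the mark. Next I push the stop.

Converted, 0.184 m / 0.8 = 0.23, 0.172 m / 0.8 = 0.215.

Request:
{"name": "move_arm", "arguments": {"motion": [[0, 0, 0, 0, 0, 0.025, 0], [0, 0, 0, 0, 0, 0.075, 0], [0, 0, 0, 0, 0, 0.1313, 0], [0, 0, 0, 0, 0, 0.1813, 0], [0, 0, 0, 0, 0, 0.215, 0], [0, 0, 0, 0, 0, 0.23, 0], [0, 0, 0, 0, 0, 0.23, 0]]}}

```text
clock: 25.98
eef_pos: [442.8, -289.3, 70.4]
tcp_rot: [-3.141, 0.001, -0.283]
contact_force: [-0.1, -0.4, 1.0]
opening: 0.005
grasp_force: 0.0
```

Converted, -0.016 m / 0.8 = -0.02, -0.005 m / 0.8 = -0.0063.

Request:
{"name": "move_arm", "arguments": {"motion": [[0, 0, 0, 0, -0.0063, 0, 0], [0, 0, 0, 0, -0.0125, 0, 0], [0, 0, 0, 0, -0.0175, 0, 0], [0, 0, 0, 0, -0.02, 0, 0], [0, 0, 0, 0, -0.02, 0, 0]]}}

```text
clock: 26.6
eef_pos: [447.3, -274.3, 70.7]
tcp_rot: [3.142, -0.0, -0.283]
contact_force: [-0.7, 0.0, -0.1]
opening: 0.001
grasp_force: 0.0
```

```bash
python3 st.py
```

```text
t 26.6 pos [ 447.33 -274.33   70.71] rot [ 3.1415e+00 -2.0000e-04 -2.8290e-01] stand xy [-6.0000e-02 -1.8602e+02] ang -90.0 r 186.0 F [-0.66  0.03 -0.11] open 0.001
```

Request:
{"name": "move_arm", "arguments": {"motion": [[0, 0, 0, 0, -0.0013, 0, 0], [0, 0, 0, 0, -0.0025, 0, 0], [0, 0, 0, 0, -0.0038, 0, 0], [0, 0, 0, 0, -0.005, 0, 0], [0, 0, 0, 0, -0.0063, 0, 0], [0, 0, 0, 0, -0.0075, 0, 0], [0, 0, 0, 0, -0.0075, 0, 0]]}}

```text
clock: 27.48
eef_pos: [449.0, -268.6, 70.6]
tcp_rot: [3.142, -0.0, -0.283]
contact_force: [-0.7, 0.1, 0.5]
opening: 0.001
grasp_force: 0.0
```

Request:
{"name": "move_arm", "arguments": {"motion": [[0, 0, 0, 0, -0.0013, 0, 0], [0, 0, 0, 0, -0.0025, 0, 0], [0, 0, 0, 0, -0.0038, 0, 0], [0, 0, 0, 0, -0.0038, 0, 0]]}}

```text
clock: 27.98
eef_pos: [449.6, -266.4, 70.6]
tcp_rot: [3.141, -0.0, -0.283]
contact_force: [-2.1, -5.1, -0.2]
opening: -0.003
grasp_force: 2.5
```

```bash
python3 st.py
```

```text
t 27.98 pos [ 449.62 -266.36   70.6 ] rot [ 3.1406e+00 -1.0000e-04 -2.8280e-01] stand xy [-1.0000e-01 -1.7773e+02] ang -90.0 r 177.7 F [-2.12 -5.09 -0.23] open -0.003
```

Request:
{"name": "move_arm", "arguments": {"motion": [[0, 0, 0, 0, -0.0038, 0, 0], [0, 0, 0, 0, -0.01, 0, 0], [0, 0, 0, 0, -0.0175, 0, 0], [0, 0, 0, 0, -0.025, 0, 0], [0, 0, 0, 0, -0.0325, 0, 0], [0, 0, 0, 0, -0.04, 0, 0], [0, 0, 0, 0, -0.0463, 0, 0], [0, 0, 0, 0, -0.05, 0, 0]]}}

```text
clock: 28.98
eef_pos: [461.0, -228.0, 70.6]
tcp_rot: [3.14, -0.0, -0.283]
contact_force: [-1.8, -5.1, -2.2]
opening: 0.0
grasp_force: 3.1
```

Request:
{"name": "move_arm", "arguments": {"motion": [[0, 0, 0, 0, 0, 0, 0], [0, 0, 0, 0, 0, 0, 0]]}}

```text
clock: 29.22
eef_pos: [461.0, -227.7, 70.6]
tcp_rot: [3.141, -0.0, -0.283]
contact_force: [-1.4, -4.3, -0.8]
opening: -0.0
grasp_force: 2.1
```

```bash
python3 st.py; python3 fin.py
```

```text
t 29.23 pos [ 460.98 -227.66   70.61] rot [ 3.1413e+00 -3.0000e-04 -2.8310e-01] stand xy [-6.000e-02 -1.374e+02] ang -90.0 r 137.4 F [-1.42 -4.31 -0.76] open -0.0
cap [499.3 -95.1] tick [457. -83.] world ang [163.8 163.8 163.8 163.9] -> need 163.7; red [427.8 -74.4]
```

Converted, -0.005 m / 0.8 = -0.0063, -0.004 m / 0.8 = -0.005.

Request:
{"name": "move_arm", "arguments": {"motion": [[0, 0, 0, 0, -0.0013, 0, 0], [0, 0, 0, 0, -0.0025, 0, 0], [0, 0, 0, 0, -0.0038, 0, 0], [0, 0, 0, 0, -0.005, 0, 0], [0, 0, 0, 0, -0.0063, 0, 0]]}}

```text
clock: 30.05
eef_pos: [462.3, -223.0, 70.6]
tcp_rot: [3.141, -0.0, -0.283]
contact_force: [-1.3, -6.4, -1.0]
opening: 0.003
grasp_force: 3.4
```

Converted, -0.002 m / 0.8 = -0.0025, -0.0014 m / 0.8 = -0.0018.

Request:
{"name": "move_arm", "arguments": {"motion": [[0, 0, 0, 0, -0.0009, 0, 0], [0, 0, 0, 0, -0.0018, 0, 0], [0, 0, 0, 0, -0.0025, 0, 0]]}}

```text
clock: 30.42
eef_pos: [462.8, -221.2, 70.6]
tcp_rot: [3.141, -0.0, -0.283]
contact_force: [-2.0, -7.2, -1.1]
opening: 0.002
grasp_force: 4.0
```

Request:
{"name": "move_arm", "arguments": {"motion": [[0, 0, 0, 0, -0.0009, 0, 0], [0, 0, 0, 0, -0.0018, 0, 0], [0, 0, 0, 0, -0.0025, 0, 0]]}}

```text
clock: 30.8
eef_pos: [463.4, -219.5, 70.6]
tcp_rot: [3.141, -0.0, -0.283]
contact_force: [-2.5, -8.9, -1.6]
opening: -0.002
grasp_force: 4.6
```

```bash
python3 st.py; python3 fin.py
python3 - <<'E'
from h import *
a,_=grab_frame("top");b,_=grab_frame("side")
o=np.hstack([cv2.resize(a[180:260,235:315],(400,400),interpolation=2),cv2.resize(b[140:260,230:350],(400,400),interpolation=2)])
cv2.imwrite("pics/m3.png",o[...,::-1])
E
```

```text
t 30.8 pos [ 463.4  -219.47   70.64] rot [ 3.1406e+00 -4.0000e-04 -2.8290e-01] stand xy [-4.0000e-02 -1.2886e+02] ang -90.0 r 128.9 F [-2.46 -8.91 -1.65] open -0.002
cap [499.7 -93.9] tick [457.6 -81.7] world ang [163.8 163.7 163.7 163.8] -> need 163.7; red [427.8 -74.4]
```

View pics/m3.png

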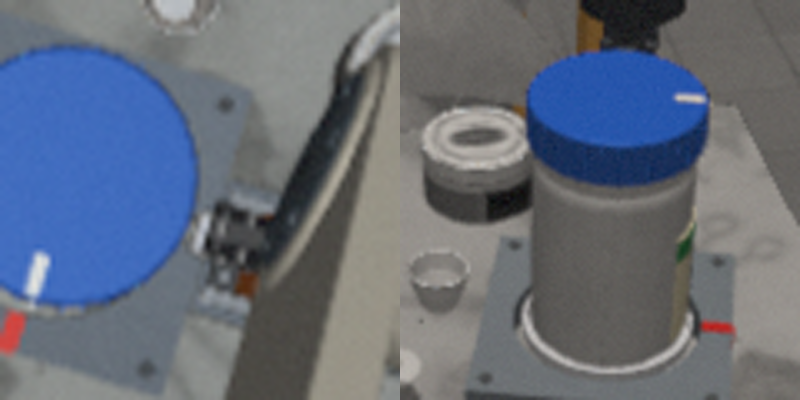

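The left half shows the jar with its tick in line with the red bar and the stop up against it. The right half shows the label edge on the front side and the salve jar in place. I'll push slightly more, then retreat.

Converted, -0.0008 m / 0.8 = -0.001, -0.0004 m / 0.8 = -0.0005.

Request:
{"name": "move_arm", "arguments": {"motion": [[0, 0, 0, 0, -0.0005, 0, 0], [0, 0, 0, 0, -0.001, 0, 0], [0, 0, 0, 0, -0.001, 0, 0]]}}

```text
clock: 31.48
eef_pos: [463.6, -218.7, 70.6]
tcp_rot: [3.141, -0.0, -0.283]
contact_force: [-2.1, -8.6, -1.3]
opening: -0.001
grasp_force: 4.6
```

Converted, 0.18 m / 0.8 = 0.225, -0.16 m / 0.8 = -0.2.

Request:
{"name": "move_arm", "arguments": {"motion": [[0, 0, 0, 0, 0.0038, 0, 0], [0, 0, 0, 0, 0.0188, 0, 0], [0, 0, 0, 0, 0.05, 0, 0], [0, 0, 0, 0, 0.0875, -0.025, 0], [0, 0, 0, 0, 0.1125, -0.075, 0], [0, 0, 0, 0, 0.15, -0.125, 0], [0, 0, 0, -0.0125, 0.1875, -0.175, 0], [0, 0, 0, -0.025, 0.225, -0.2, 0]]}}

```text
clock: 32.48
eef_pos: [394.0, -386.9, 233.0]
tcp_rot: [3.141, -0.003, -0.283]
contact_force: [0.8, -0.2, -0.3]
opening: -0.001
grasp_force: 0.0
```

Request:
{"name": "move_arm", "arguments": {"motion": [[0, 0, 0, 0, 0, 0, 0], [0, 0, 0, 0, 0, 0, 0], [0, 0, 0, 0, 0, 0, 0]]}}

```text
clock: 32.85
eef_pos: [394.1, -384.2, 229.5]
tcp_rot: [-3.14, 0.002, -0.283]
contact_force: [0.9, 0.0, 0.6]
opening: 0.003
grasp_force: 0.0
```

```bash
python3 st.py; python3 fin.py
python3 - <<'E'
from h import *
a,_=grab_frame("top");b,_=grab_frame("side")
org=hsvm(a,(5,140,90),(16,255,255));org[:,340:]=0;org[:,:270]=0
ob,oc,s=blob(org);p=onz("top",[oc],104)[0,:2];print("orange",p, "travel",np.linalg.norm(p-[454.4,-247.1]))
o=np.hstack([cv2.resize(a[180:260,235:315],(400,400),interpolation=2),cv2.resize(b[140:260,230:350],(400,400),interpolation=2)])
cv2.imwrite("pics/m4.png",o[...,::-1])
E
```

```text
t 32.85 pos [ 394.11 -384.16  229.49] rot [-3.1404e+00  1.6000e-03 -2.8250e-01] stand xy [ -20.31 -306.38] ang -93.8 r 307.0 F [0.87 0.01 0.62] open 0.003
cap [499.8 -93.8] tick [457.5 -81.4] world ang [163.8 163.7 163.7 163.6] -> need 163.7; red [427.8 -74.4]
orange [ 468.01549276 -198.93185769] travel 50.05548498150652
```

View pics/m4.png

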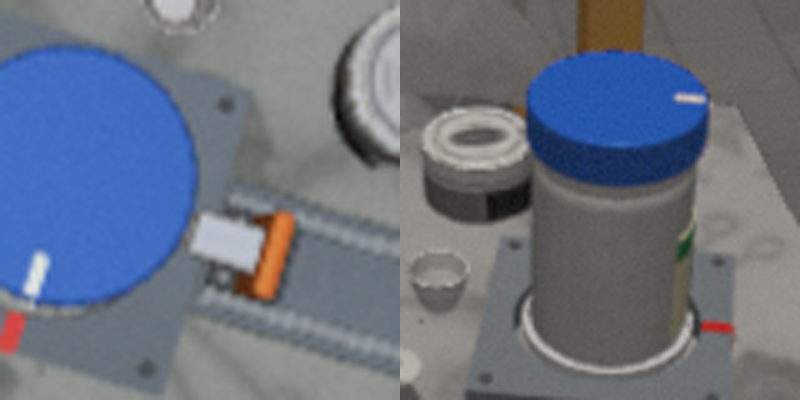

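The picture shows the stop against the jar, the tick in line with the red bar, and everything around the stand in place.

```bash
python3 -c "
from rig import order
print(order.sign_off())"
```

```text
the job is handed in; nothing more can be done
None
```

I turned the jar until the middle of its label was within about a degree of the red mark, then pushed the orange stop in until its plunger was pressed in by an estimated 3–4 mm; the job is handed in, with finger force at or under about 10 N in every reading and nothing around the stand touched.

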